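# Turn a covered cell tray over in its turning stand

## Task

One of the two turning stands on the potting bench holds the rectangular black cell tray with a rectangular plywood board lying on it. Take that stand's handle and swing it right over to the far side as far as it goes, so that tray and board are turned over together and the tray ends up upside down on top of the board, then let go. Leave the other stand, with the round clay pan and round disc in it, unturned.

Things in the scene. Friction and masses are not known exactly. Their poses are not given: they have to be found in the camera images.
- tray_stand: Fixed stand with the tray, left or right, yaw varies. Origin: under its 140 x 150 mm wooden foot; y along the cradle's axle, 95 mm up; x away from the handle. Handle: round wooden bar, 12 mm thick, 76 mm free length, parallel to the axle, 115 mm from it, 47 mm clear of the cradle; from (-115, 0, 95) over (0, 0, 210) to a stop at (115, 0, 95) mm. Stays where left (2 N); turns in the grip.
- cell_tray: Black plastic six-cell plant tray, 104 x 88 x 40 mm, lying loose, mouth up, in the steel cage-like cradle (124 mm long in the stand's x, 108 in y, 62 high, centred on the axle, barred all round), with 4 mm of play a side. Origin: centre of its underside; z towards its mouth (up at the start, down when turned over).
- board: Plywood board 106 x 90 x 9 mm lying loose on the tray's rim in the same cradle, 5 mm under the cradle's upper slats, so it cannot fall out. Origin: centre of the face that is underneath at the start; z towards the face on top at the start.
- pan_stand_cradle (a joint): Turn (rad) of the cradle of the other, identical stand, which holds a round clay pan under a round plywood disc: 0 as it stands at the start, growing to 3.14 if it were turned over. To be left at 0.
Mind the look-alikes: they are no part of the job. What is shaped like the tray_stand but green or yellow is not meant.

How it is judged (in metres and radians):
At the end, for the whole second after the job is handed in: Tray and board both lie upside down (within 10 degrees) and at rest in their stand, the tray on top of the board, tray centred within 20 mm of the board and of the stand's axle; the other stand's cradle is still within 10 degrees of its start (angle between each of cell_tray, board's own z axis and vertical above 2.967 rad and horizontal distance between cell_tray and board below 0.02 m and horizontal distance between cell_tray and tray_stand below 0.02 m and z of cell_tray in the frame of tray_stand above 0.105 m and z of board in the frame of tray_stand between 0.06 and 0.09 m and linear speed of each of cell_tray, board below 0.02 m/s and value of joint pan_stand_cradle below 0.17 rad); the robot touches nothing.
It fails at once if the other stand's cradle is turned by more than 0.35 rad (value of joint pan_stand_cradle above 0.35 rad).
It also fails if it takes over 45 s, if anything falls off the work surface, if the arm or the gripper's body presses on something with over 40 N, if the wrist force passes 120 N, or if a joint passes its speed limit or range.

## Robot

A 6-joint arm with a two-finger parallel gripper is mounted at the origin on the work surface. World frame = base frame: x ahead of the robot, y to its left, z up, the work surface at z = 0. Lengths are in mm, angles in rad, forces in N, time in s.
With the tool pointing down it reaches from about 350 to 725 mm from the base axis. Payload 4.3 kg.
Tool frame: the origin (TCP) lies at the very end of the fingers, on their centre line; the grasp point (between the pads) lies 19 mm behind it; z points along the fingers, y is the line along which they close (so a half turn about z gives the same grasp; the last joint's range is limited). The gripper opens to 85 mm and grips with 20 to 120 N. Pads are 22 mm wide; open, the fingers measure 114 mm over their backs; the gripper's body (76 mm by 85 mm) begins 54 mm behind the grasp point. The pads swing forward as they close: fully open they stand 13 mm farther back than shut.
Start: joints at [1.01, 0.377, 0.081, 1.274, 0, 1.46], TCP at [250.531, 517.591, 231.329] pointing down, gripper open.
Joint ranges: [-2.72, 2.72], [-0.84, 1.66], [-1.02, 1.22], [-1.77, 2.12], [-1.37, 1.28], [-3.14, 3.14]. Speed limits (rad/s): [2.57, 2.57, 3.14, 3.14, 3.14, 3.14].

## Interface

Orientations are given as a rotation vector (axis times angle).
In Python, from rig import r gives the robot as it stands.
- The arm moves only by the tool carry_out, never from a script. Its argument "commands" is a list of rows, each a list of 3 entries, a list of its own where there are three numbers: the shift along the tool's x, y, z in units of 25 mm (1.0 is 25 mm), then the turn about the tool's z in units of 5 degrees (1.0 is 5 degrees), then the opening, from 0 (shut) to 1 (fully open). A call has 1 to 5 rows; each row is the pose to reach, as a shift and turn from the pose commanded when the call began, along the tool's axes at that moment; what a row does not reach only later rows make up. A row lasts 1/12 s, in which the tool goes at most 41.7 mm and 7.16 degrees, less where a joint would pass 70% of its speed; a pose out of reach is approached as far as the arm can. A call with a gripper value outside its range is refused whole. The fingers move at their own pace and stop on an object; the grip force is fixed at half the most. Time passes only in rows, so rows that repeat a pose let the fingers close. It gives the time, the measured TCP pose, the force, the opening and the grip force at its end, in the units of the state.
- r.sense(): the state, without advancing time (a new reading comes with each control period).
- r.grab_frame(name): name is "side" or "top"; returns a dict with "pixels" (400x640x3 uint8, red, green, blue), "z_map" (400x640 float32, mm along the optical axis (not along the pixel's ray), 0 where there is no reading), "fx", "fy", "cx", "cy" (pixels), "D" ([k1, k2, p1, p2, k3] as OpenCV has them; the pictures are not rectified), "xyz" and "rotation" of the camera in the world. Camera axes: x right, y down, z forward; pixel columns grow to the right and rows downward; lengths in mm; the calibration is good to about 2 mm. A picture is of the moment at which its call begins.
- r.finish_job(): hands the job in; it is judged then, once.
The state is a dict: "t": time; "joint_positions": joint angles; "dq": joint speeds; "tau": joint torques, N m; "ee_pos": TCP position; "eef_rot": TCP orientation; "wrist_force": force on the tool from outside, world axes, zero at the start; "torque": the same for the moment, N m; "gripper_width": finger opening in mm; "grasp_force": force on a finger pad.
Only numpy, scipy, OpenCV 4.12 (cv2) and the standard library are available. Lean on these libraries where they do the work, as an engineer would, in place of code of your own. Each camera call takes 0.05 s, during which the arm holds its last target. There are 200 camera calls.

## Working session

There is one attempt and no reset: what is moved stays moved. The work goes in short steps, Python scripts to look and compute and a tool call to move; the robot and the scene stay as the last step left them, time stands still between calls to the robot, and variables do not carry over. Pictures are saved under pics/ and viewed, at most 10 in all, crops included, and the job is handed in when it is done.

Besides the shell and the picture viewer there is one more tool, called after "Call:" as a command line: name --argument value ..., lists and objects as JSON in quotes. carry_out: Moves the arm, as the interface text tells. Its arguments: {"type":"object","properties":{"commands":{"type":"array","items":{"type":"array"}}},"required":["commands"]}

```bash
mkdir -p pics
cat > h.py <<'E'
from rig import r
import numpy as np, cv2
def grab(n,tag):
    f=r.grab_frame(n); np.savez(f"pics/{tag}.npz",**{k:np.array(v) for k,v in f.items()})
    cv2.imwrite(f"pics/{tag}.png",f["pixels"][:,:,::-1]); return f
def cloud(f):
    K=np.array([[f["fx"],0,f["cx"]],[0,f["fy"],f["cy"]],[0,0,1.]])
    h,w=f["z_map"].shape; u,v=np.meshgrid(np.arange(w),np.arange(h))
    p=cv2.undistortPoints(np.stack([u,v],-1).reshape(-1,1,2).astype(np.float64),K,np.array(f["D"],float)).reshape(h,w,2)
    z=f["z_map"][...,None]; c=np.concatenate([p*z,z],-1)
    R=np.array(f["rotation"],float)
    if R.size==3: R=cv2.Rodrigues(R)[0]
    return c@R.T+np.array(f["xyz"])
E
python3 - <<'E'
from h import *
for n in("top","side"):
    f=grab(n,n+"1"); print(n,f["xyz"],np.array(f["rotation"]).shape)
print(r.sense())
E
```

```text
top [ 286.55820784  -53.06393694 1383.23807691] (3,)
side [ 493.32523071 -847.4059277   706.29087373] (3,)
{'t': 0.1, 'joint_positions': array([ 1.00971187e+00,  3.78066985e-01,  7.97767963e-02,  1.27438984e+00,
       -9.84051316e-06,  1.46047047e+00]), 'dq': array([-0.00420119, -0.00170713,  0.00197604, -0.00194031,  0.00158962,
        0.00145163]), 'tau': array([ 2.44418425e-04, -4.64693928e+01,  2.70582139e+01,  1.19879149e-02,
       -1.22848919e-04,  2.45608653e-06]), 'ee_pos': array([250.19872413, 517.06898832, 230.417048  ]), 'eef_rot': array([-7.01933940e-01, -3.06154291e+00,  2.79829244e-03]), 'wrist_force': array([ 0.46947346, -0.12280477,  0.21978174]), 'torque': array([-0.0590057 , -0.03269133, -0.02679748]), 'grasp_force': 0.0, 'gripper_width': 85.18980948287204}
```

View pics/top1.png

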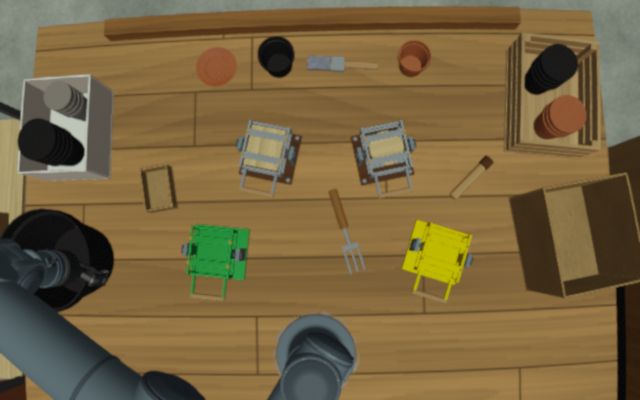

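View pics/side1.png

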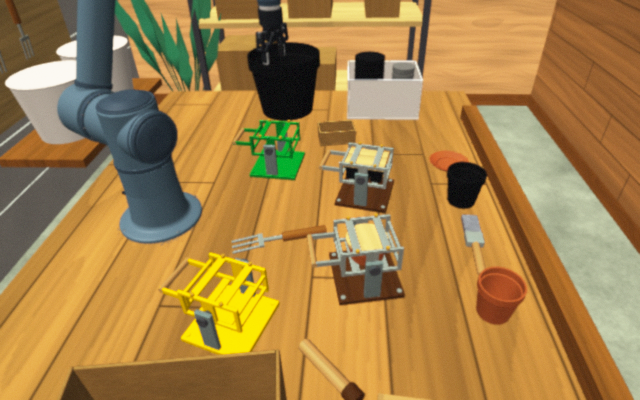

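Run:
```python
from h import *
f=dict(np.load("pics/top1.npz")); P=cloud(f); im=f["pixels"]
s=np.load("pics/side1.npz")["pixels"]
a=cv2.resize(im[110:205,225:315],None,fx=6,fy=6,interpolation=2); b=cv2.resize(s[130:310,300:420],(380,570),interpolation=2)
b=b[:570]
cv2.imwrite("pics/crop1.png",np.hstack([a,b])[...,::-1][:, :800])if a.shape[0]==b.shape[0] else print(a.shape,b.shape)
# left stand handle region
sub=P[180:200,232:285]; m=(sub[...,2]>80)&(sub[...,2]<125)
for v,u in np.argwhere(m): print((u+232,v+180),sub[v,u].round().astype(int),im[v+180,u+232],end=';')
S=P[110:200,230:310].reshape(-1,3)
board=S[(S[:,2]>112)&(S[:,2]<135)]; print("\n",len(board),board.mean(0),cv2.minAreaRect(board[:,:2].astype(np.float32)))
ft=S[(S[:,2]>5)&(S[:,2]<25)]; print(len(ft),ft.mean(0),cv2.minAreaRect(ft[:,:2].astype(np.float32)))
c=S[(S[:,2]>30)&(S[:,2]<250)]; print(np.histogram(c[:,2],bins=22,range=(30,250)))
```

```text
(np.int64(242), np.int64(180)) [463 181  99] [125 130 124];(np.int64(243), np.int64(180)) [463 179  98] [116 120 115];(np.int64(244), np.int64(180)) [464 177  91] [119 104  83];(np.int64(274), np.int64(180)) [462  99  97] [113 119 115];(np.int64(275), np.int64(180)) [461  96 100] [109 116 114];(np.int64(241), np.int64(181)) [461 184  98] [132 126 112];(np.int64(242), np.int64(181)) [461 181  98] [123 128 123];(np.int64(243), np.int64(181)) [460 177 106] [115 116 108];(np.int64(244), np.int64(181)) [462 178  89] [122 104  78];(np.int64(274), np.int64(181)) [458  98 102] [118 123 120];(np.int64(275), np.int64(181)) [459  96  95] [108 113 110];(np.int64(241), np.int64(182)) [458 184  99] [129 128 117];(np.int64(242), np.int64(182)) [458 182  97] [119 124 121];(np.int64(243), np.int64(182)) [458 179  97] [115 111 100];(np.int64(274), np.int64(182)) [456  99  97] [121 126 123];(np.int64(275), np.int64(182)) [457  96  93] [113 114 107];(np.int64(241), np.int64(183)) [456 184  99] [127 129 122];(np.int64(242), np.int64(183)) [455 181 101] [117 123 118];(np.int64(243), np.int64(183)) [455 17
[... 10782 characters left out ...]
4(196)) [420 106 101] [148 126  86];(np.int64(272), np.int64(196)) [420 104 100] [139 115  76];
 1766 [544.47150764 119.98821183 120.44932077] ((544.9185180664062, 119.96052551269531), (141.903076171875, 124.09342193603516), 78.55929565429688)
824 [522.28888524 104.03528719  10.88334341] ((549.2677001953125, 122.03736114501953), (222.1184539794922, 253.74977111816406), 89.86152648925781)
(array([   6,    4,    4,   31,  109,   58,  179,  294, 1082,  736,   63,
          0,    0,    0,    0,    0,    0,    0,    0,    0,    0,    0]), array([ 30.,  40.,  50.,  60.,  70.,  80.,  90., 100., 110., 120., 130.,
       140., 150., 160., 170., 180., 190., 200., 210., 220., 230., 240.,
       250.]))
```

View pics/crop1.png

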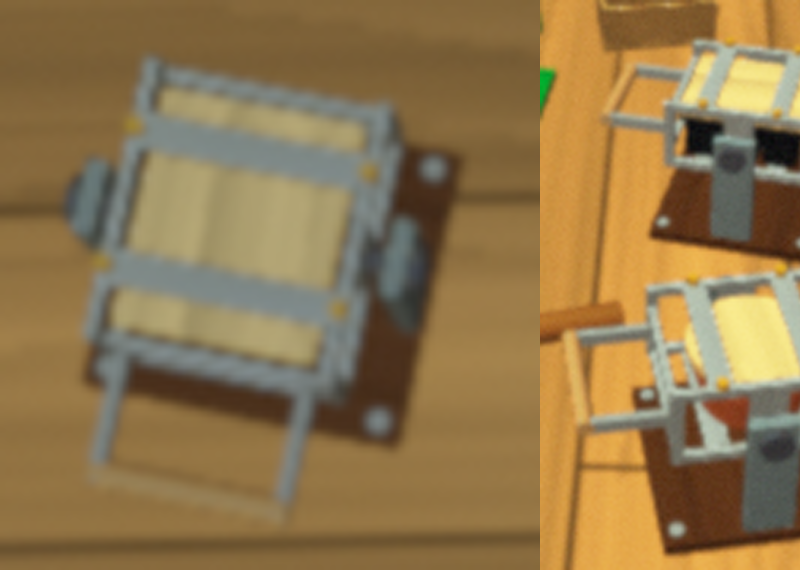

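Call:
carry_out --commands '[[[0,0,-1.5],0,0.5],[[0,0,-2.5],0,0.5],[[-1.1,-0.9,-2.5],1.3,0.5],[[-2.2,-1.8,-2.5],2.6,0.5],[[-3.3,-2.7,-2.5],3.9,0.5]]'

```text
t: 0.52
ee_pos: [295.7, 420.3, 293.9]
eef_rot: [1.216, 2.896, 0.001]
wrist_force: [0.7, -0.0, -0.3]
gripper_width: 42.7
grasp_force: 0.0
```

```bash
cat >> h.py <<'E'
O=np.array([545,121.,0]); YAW=-0.204
def grasp_at(th,dr=0):  # TCP for bar angle th (0 start, pi end)
    ex=np.array([np.cos(YAW),np.sin(YAW),0])
    return O-ex*115*np.cos(th)+np.array([0,0,95+115*np.sin(th)-19])
def to(T):
    s=r.sense(); R=cv2.Rodrigues(s["eef_rot"])[0]
    d=R.T@(np.array(T)-s["ee_pos"])/25; ya=np.arctan2(R[1,1],R[0,1])
    print("t",s["t"],"ee",s["ee_pos"].round(1),"F",s["wrist_force"].round(1),"w",round(s["gripper_width"],1),"q",s["joint_positions"].round(2))
    print("units",d.round(2),"turn",round(np.degrees(ya-YAW)/5,2),"tilt",R[:,2].round(3))
E
python3 -c "
from h import *
g=grasp_at(0);g[2]=190;print(g);to(g)"
```

```text
[432.38463286 144.29761969 190.        ]
t 0.5167 ee [295.7 420.3 293.9] F [ 0.7 -0.  -0.3] w 42.7 q [ 0.83  0.24  0.05  1.38 -0.    1.63]
units [-11.71  -3.83   4.16] turn 11.23 tilt [ 0.001  0.    -1.   ]
```

Call:
carry_out --commands '[[[-1.3,-0.4,0],1.3,0.5],[[-2.6,-0.8,0],2.6,0.5],[[-3.9,-1.2,0],3.9,0.5],[[-5.2,-1.7,0],5.2,0.5],[[-6.5,-2.1,0],6.5,0.5]]'

```text
t: 0.93
ee_pos: [372.2, 266.6, 293.5]
eef_rot: [-1.98, -2.439, 0.001]
wrist_force: [1.2, 0.2, -0.2]
gripper_width: 42.6
grasp_force: 0.0
```

```bash
python3 -c "
from h import *
g=grasp_at(0);g[2]=190;to(g)"
```

```text
t 0.9333 ee [372.2 266.6 293.5] F [ 1.2  0.2 -0.2] w 42.6 q [ 0.48  0.13 -0.09  1.36 -0.    1.85]
units [-5.28  1.35  4.14] turn 4.71 tilt [-0.001 -0.    -1.   ]
```

Call:
carry_out --commands '[[[-1.2,0.3,0.5],1.0,0.5],[[-2.5,0.6,1.0],2.0,0.5],[[-3.8,1.0,1.5],3.0,0.5],[[-5.0,1.3,2.0],4.0,0.5],[[-5.3,1.35,2.5],4.7,0.5]]'

```text
t: 1.35
ee_pos: [434.7, 142.5, 230.4]
eef_rot: [2.437, 1.98, -0.001]
wrist_force: [0.5, -0.1, 0.0]
gripper_width: 42.5
grasp_force: 0.0
```

Call:
carry_out --commands '[[[0,0,0.8],0,0.5],[[0,0,1.6],0,0.5],[[0,0,1.7],0,0.5],[[0,0,1.7],0,0.5]]'

```text
t: 1.68
ee_pos: [431.6, 145.7, 187.5]
eef_rot: [-2.428, -1.99, 0.005]
wrist_force: [0.1, -0.3, 0.1]
gripper_width: 42.3
grasp_force: 0.0
```

Run:
```python
from h import *
to(grasp_at(0))
a=grab("side","s2")["pixels"]; b=grab("top","t2")["pixels"]
cv2.imwrite("pics/c2.png",np.hstack([cv2.resize(a[60:240,240:420],(400,400)),cv2.resize(b[110:230,200:320],(400,400))])[...,::-1])
```

```text
t 1.6833 ee [431.6 145.7 187.5] F [ 0.1 -0.3  0.1] w 42.3 q [ 0.19  0.16 -0.33  1.09  0.    1.95]
units [-0.04  0.06  4.46] turn 0.07 tilt [-0.004 -0.001 -1.   ]
```

View pics/c2.png

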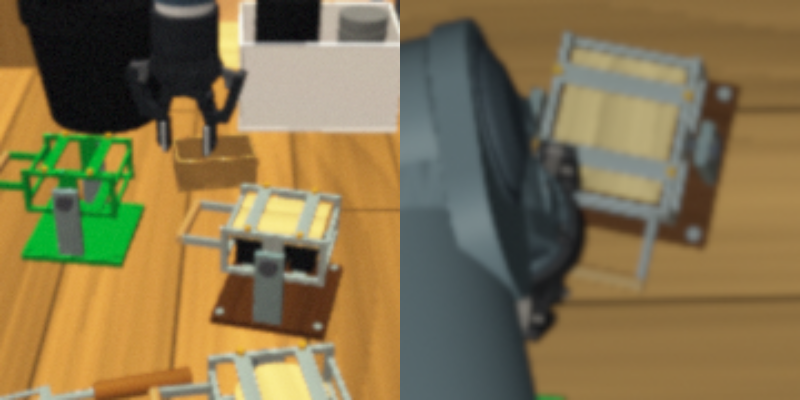

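The side crop (left) shows the half-open fingers above the bar at (190,225), one on each side of it. The top crop shows the cradle unmoved. Next I descend.

Call:
carry_out --commands '[[[0,0,1.0],0,0.5],[[0,0,2.0],0,0.5],[[0,0,3.0],0,0.5],[[0,0,4.0],0,0.5],[[0,0,4.4],0,0.5]]'

```text
t: 2.2
ee_pos: [432.5, 146.2, 77.4]
eef_rot: [-2.429, -1.992, 0.002]
wrist_force: [-1.3, 0.7, -0.6]
gripper_width: 42.8
grasp_force: 0.0
```

Run:
```python
from h import *
to(grasp_at(0))
a=grab("side","s3")["pixels"]
cv2.imwrite("pics/c3.png",cv2.resize(a[100:220,280:420],(700,600),interpolation=2)[...,::-1])
```

```text
t 2.2 ee [432.5 146.2  77.4] F [-1.3  0.7 -0.6] w 42.8 q [ 0.19  0.26 -0.51  0.8   0.    1.95]
units [-0.07  0.01  0.05] turn 0.08 tilt [-0.001 -0.    -1.   ]
```

View pics/c3.png

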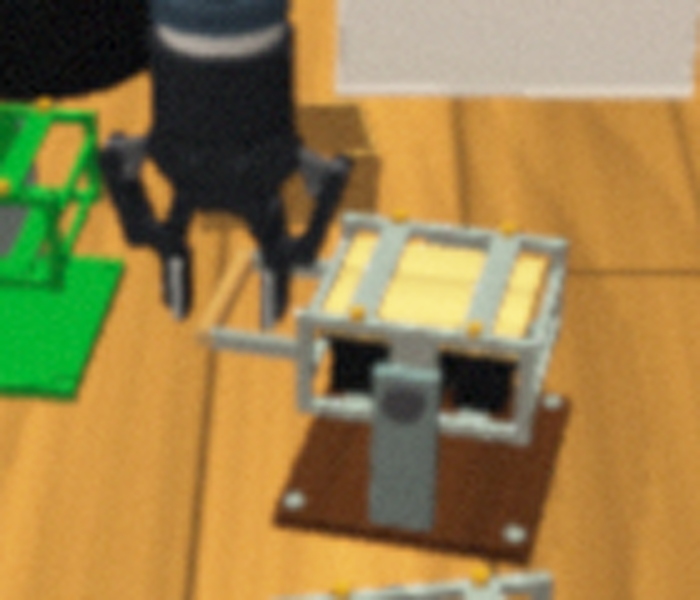

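The bar runs from about (205,335) to (250,260), between the two fingers at (178,300) and (272,300). Closing on it.

Call:
carry_out --commands '[[[0,0,0],0,0.0],[[0,0,0],0,0.0],[[0,0,0],0,0.0],[[0,0,0],0,0.0],[[0,0,0],0,0.0]]'

```text
t: 2.67
ee_pos: [433.3, 146.8, 80.6]
eef_rot: [-2.429, -1.99, -0.003]
wrist_force: [-4.4, 1.3, 6.8]
gripper_width: 9.6
grasp_force: 58.6
```

Call:
carry_out --commands '[[[0,0,0],0,0.0],[[0,0,0],0,0.0]]'

```text
t: 2.83
ee_pos: [433.3, 146.8, 80.5]
eef_rot: [-2.429, -1.991, -0.003]
wrist_force: [-3.6, 1.9, 6.4]
gripper_width: 9.8
grasp_force: 58.6
```

Run:
```python
from h import *
to(grasp_at(0)); s=r.sense(); print(s["grasp_force"],s["torque"])
R=cv2.Rodrigues(s["eef_rot"])[0]
p0=grasp_at(0)
for d in range(5,181,5): print(d,(R.T@(grasp_at(np.radians(d))-p0)/25).round(2)[1:],end='; ')
```

```text
t 2.8333 ee [433.3 146.8  80.5] F [-3.6  1.9  6.4] w 9.8 q [ 0.19  0.25 -0.51  0.81  0.    1.96]
units [-0.1  -0.02  0.18] turn 0.07 tilt [ 0.001  0.002 -1.   ]
58.5621178150177 [ 0.26327934  0.91414403 -0.27045672]
5 [ 0.02 -0.4 ]; 10 [ 0.07 -0.8 ]; 15 [ 0.16 -1.19]; 20 [ 0.28 -1.57]; 25 [ 0.43 -1.94]; 30 [ 0.62 -2.3 ]; 35 [ 0.83 -2.64]; 40 [ 1.08 -2.96]; 45 [ 1.35 -3.25]; 50 [ 1.64 -3.52]; 55 [ 1.96 -3.77]; 60 [ 2.3  -3.98]; 65 [ 2.66 -4.17]; 70 [ 3.03 -4.32]; 75 [ 3.41 -4.44]; 80 [ 3.8  -4.53]; 85 [ 4.2  -4.58]; 90 [ 4.6 -4.6]; 95 [ 5.   -4.58]; 100 [ 5.4  -4.53]; 105 [ 5.79 -4.44]; 110 [ 6.18 -4.32]; 115 [ 6.55 -4.17]; 120 [ 6.9  -3.98]; 125 [ 7.24 -3.76]; 130 [ 7.56 -3.52]; 135 [ 7.85 -3.25]; 140 [ 8.13 -2.95]; 145 [ 8.37 -2.63]; 150 [ 8.58 -2.3 ]; 155 [ 8.77 -1.94]; 160 [ 8.92 -1.57]; 165 [ 9.04 -1.19]; 170 [ 9.13 -0.79]; 175 [ 9.18 -0.4 ]; 180 [9.2 0. ];
```

Call:
carry_out --commands '[[[0,0.02,-0.4],0,0.0],[[0,0.07,-0.8],0,0.0],[[0,0.16,-1.2],0,0.0],[[0,0.28,-1.57],0,0.0],[[0,0.43,-1.95],0,0.0]]'

```text
t: 3.25
ee_pos: [442.4, 144.6, 128.2]
eef_rot: [-2.428, -1.989, 0.001]
wrist_force: [0.5, 1.9, -6.6]
gripper_width: 9.8
grasp_force: 58.7
```

Run:
```python
from h import *
to(grasp_at(np.radians(25)))
f=grab("side","s4"); a=f["pixels"]
cv2.imwrite("pics/c4.png",cv2.resize(a[80:220,280:420],(600,600),interpolation=2)[...,::-1])
```

```text
t 3.25 ee [442.4 144.6 128.2] F [ 0.5  1.9 -6.6] w 9.8 q [ 0.18  0.22 -0.41  0.94  0.    1.95]
units [-0.09  0.04  0.15] turn 0.07 tilt [-0.002  0.002 -1.   ]
```

View pics/c4.png

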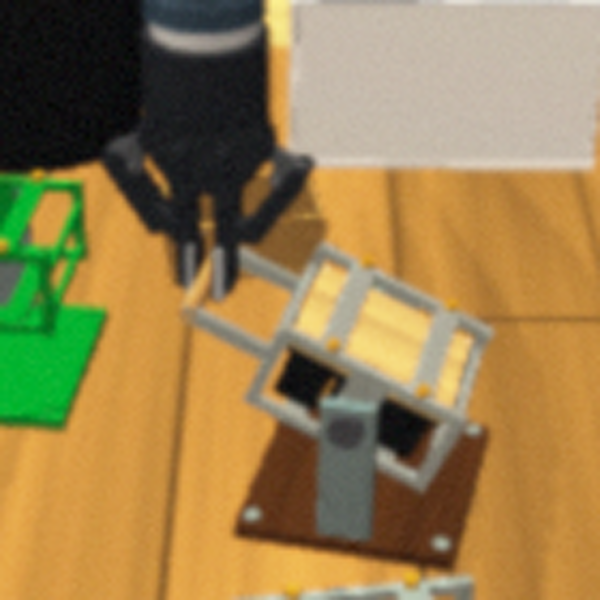

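The bar is held between the pads at about (205,280) and the cradle has tilted about 25° with it, so I continue along the arc.

Call:
carry_out --commands '[[[0,0.19,-0.36],0,0.0],[[0,0.4,-0.7],0,0.0],[[0,0.65,-1.02],0,0.0],[[0,0.92,-1.31],0,0.0],[[0,1.21,-1.58],0,0.0]]'

```text
t: 3.72
ee_pos: [467.4, 138.9, 167.3]
eef_rot: [-2.422, -1.986, 0.011]
wrist_force: [-18.1, 3.0, 11.2]
gripper_width: 9.5
grasp_force: 58.8
```

Call:
carry_out --commands '[[[0,0.32,-0.25],0,0.0],[[0,0.66,-0.46],0,0.0],[[0,1.02,-0.65],0,0.0],[[0,1.39,-0.8],0,0.0],[[0,1.77,-0.92],0,0.0]]'

```text
t: 4.13
ee_pos: [514.7, 128.4, 194.3]
eef_rot: [2.43, 1.99, -0.003]
wrist_force: [-11.6, -5.3, 21.6]
gripper_width: 9.4
grasp_force: 63.6
```

```bash
python3 -c "
from h import *
import math
to(grasp_at(math.radians(75)))"
```

```text
t 4.1333 ee [514.7 128.4 194.3] F [-11.6  -5.3  21.6] w 9.4 q [ 0.13  0.3  -0.12  1.15 -0.    1.9 ]
units [-0.05  0.06  0.29] turn 0.07 tilt [-0.001 -0.002 -1.   ]
```

Call:
carry_out --commands '[[[0,0.39,-0.25],0,0.0],[[0,0.79,-0.34],0,0.0],[[0,1.19,-0.36],0,0.0],[[0,1.59,-0.34],0,0.0],[[0,1.99,-0.29],0,0.0]]'

```text
t: 4.55
ee_pos: [564.6, 117.5, 198.8]
eef_rot: [2.43, 1.988, -0.006]
wrist_force: [-4.7, -4.7, 0.6]
gripper_width: 9.3
grasp_force: 61.2
```

```bash
python3 -c "
from h import *
import math
to(grasp_at(math.radians(100)))"
```

```text
t 4.55 ee [564.6 117.5 198.8] F [-4.7 -4.7  0.6] w 9.3 q [ 0.1   0.39  0.02  1.2  -0.    1.87]
units [-0.02  0.    0.38] turn 0.05 tilt [-0.001 -0.004 -1.   ]
```

Call:
carry_out --commands '[[[0,0.39,0.09],0,0.0],[[0,0.78,0.21],0,0.0],[[0,1.15,0.36],0,0.0],[[0,1.5,0.55],0,0.0],[[0,1.84,0.77],0,0.0]]'

```text
t: 4.97
ee_pos: [610.5, 108.5, 179.1]
eef_rot: [2.43, 1.987, -0.004]
wrist_force: [-0.8, -1.8, 9.5]
gripper_width: 9.7
grasp_force: 62.3
```

Call:
carry_out --commands '[[[0,0.32,0.24],0,0.0],[[0,0.61,0.51],0,0.0],[[0,0.89,0.81],0,0.0],[[0,1.13,1.13],0,0.0],[[0,1.34,1.46],0,0.0]]'

```text
t: 5.38
ee_pos: [643.1, 100.5, 142.2]
eef_rot: [2.429, 1.986, -0.008]
wrist_force: [-5.6, -8.0, 3.6]
gripper_width: 9.5
grasp_force: 61.1
```

```bash
python3 -c "
from h import *
import math
to(grasp_at(math.radians(150)));to(grasp_at(math.pi))"
```

```text
t 5.3833 ee [643.1 100.5 142.2] F [-5.6 -8.   3.6] w 9.5 q [ 0.06  0.57  0.15  1.16 -0.01  1.83]
units [ 0.01 -0.02  0.35] turn 0.05 tilt [-0.001 -0.007 -1.   ]
t 5.3833 ee [643.1 100.5 142.2] F [-5.6 -8.   3.6] w 9.5 q [ 0.06  0.57  0.15  1.16 -0.01  1.83]
units [0.02 0.59 2.65] turn 0.05 tilt [-0.001 -0.007 -1.   ]
```

Call:
carry_out --commands '[[[0,0.18,0.36],0,0.0],[[0,0.34,0.73],0,0.0],[[0,0.46,1.11],0,0.0],[[0,0.55,1.5],0,0.0],[[0,0.6,1.9],0,0.0]]'

```text
t: 5.8
ee_pos: [657.6, 97.8, 94.6]
eef_rot: [2.429, 1.986, -0.008]
wrist_force: [-5.3, -6.6, 2.8]
gripper_width: 9.7
grasp_force: 61.2
```

Call:
carry_out --commands '[[[0,0.02,0.3],0,0.0],[[0,0.02,0.5],0,0.0],[[0,0.02,0.6],0,0.0],[[0,0.02,0.6],0,0.0]]'

```text
t: 6.13
ee_pos: [658.7, 100.1, 85.0]
eef_rot: [2.428, 1.989, 0.002]
wrist_force: [-13.1, -4.7, 25.6]
gripper_width: 10.1
grasp_force: 63.6
```

Run:
```python
from h import *
to(grasp_at(np.pi))
a=grab("side","s5")["pixels"]
cv2.imwrite("pics/c5.png",cv2.resize(a[60:220,300:460],(600,600),interpolation=2)[...,::-1])
```

```text
t 6.1333 ee [658.7 100.1  85. ] F [-13.1  -4.7  25.6] w 10.1 q [ 0.06  0.63  0.11  1.05 -0.    1.83]
units [-0.1  -0.02  0.36] turn 0.07 tilt [ 0.003 -0.002 -1.   ]
```

View pics/c5.png

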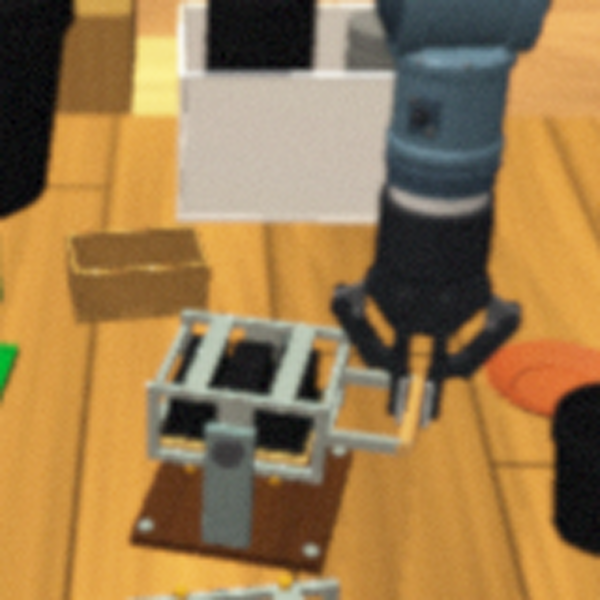

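The cradle is level at the far stop: the upturned black tray lies over the board, with the bar at (410,410) still held. Now I release.

Call:
carry_out --commands '[[[0,0,0],0,0.5],[[0,0,0],0,0.5],[[0,0,0],0,0.5],[[0,0,0],0,0.5],[[0,0,0],0,0.5]]'

```text
t: 6.6
ee_pos: [659.0, 101.0, 78.8]
eef_rot: [2.43, 1.992, 0.0]
wrist_force: [0.3, -0.4, -0.1]
gripper_width: 42.9
grasp_force: 0.0
```

Call:
carry_out --commands '[[[0,0,-0.6],0,0.5],[[0,0,-1.4],0,0.5],[[0,0,-2.4],0,0.5],[[0,0,-3.6],0,0.5],[[0,0,-4.8],0,0.5]]'

```text
t: 7.02
ee_pos: [658.2, 100.9, 199.3]
eef_rot: [-2.429, -1.991, 0.002]
wrist_force: [0.8, 0.3, -0.1]
gripper_width: 42.7
grasp_force: 0.0
```

Call:
carry_out --commands '[[[0,0,-0.5],0,0.5],[[0,0,-0.5],0,0.5],[[0,0,-0.5],0,0.5]]'

```text
t: 7.27
ee_pos: [659.4, 100.9, 211.7]
eef_rot: [2.429, 1.991, 0.002]
wrist_force: [0.0, 0.6, -0.2]
gripper_width: 42.3
grasp_force: 0.0
```

Run:
```python
from h import *
to(grasp_at(np.pi))
f=grab("side","s6"); a=f["pixels"]
cv2.imwrite("pics/c6.png",cv2.resize(a[80:310,270:460],(496,600),interpolation=2)[...,::-1])
P=cloud(f).reshape(-1,3); ex=np.array([np.cos(YAW),np.sin(YAW)]);ey=np.array([-ex[1],ex[0]])
l=(P[:,:2]-O[:2]); x=l@ex;y=l@ey
m=(abs(x-115)<15)&(abs(y)<40)&(P[:,2]>60)&(P[:,2]<140); print("bar z",np.percentile(P[m,2],[10,50,90]))
m=(abs(y)<58)&(P[:,2]>115)&(P[:,2]<140)
for c in(-60,60): print("cradle edge",c,np.percentile(P[m&(abs(x-c)<5),2],[10,50,90]))
```

```text
t 7.2667 ee [659.4 100.9 211.7] F [ 0.   0.6 -0.2] w 42.3 q [0.06 0.58 0.35 1.34 0.   1.83]
units [-0.14 -0.05  5.43] turn 0.07 tilt [ 0.002  0.    -1.   ]
bar z [ 96.12728847  99.23196774 101.32620095]
cradle edge -60 [115.40445647 116.23414486 124.20077792]
cradle edge 60 [115.31446679 116.49196487 124.39424949]
```

View pics/c6.png

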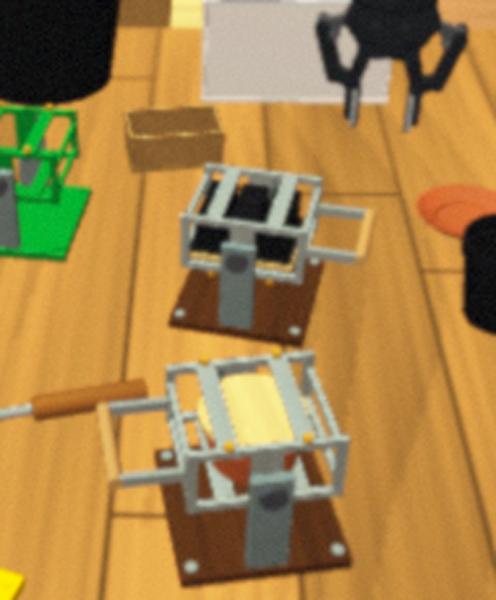

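The cradle is turned over and level, with the bar at (365,235). The gripper is clear at (380,80), and the pan stand below is untouched.

```bash
python3 -c "
from rig import r
print(r.finish_job())"
```

```text
the job is handed in; nothing more can be done
None
```

I turned the tray stand fully over to its far stop and let go. The final picture shows the tray upside down on top of the board with the gripper clear, and the pan stand still unturned. The job is handed in, but no verdict came back.

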